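Unlock the staff-kitchen locker and hold the key turned

ROBOT

A 6-joint arm with a two-finger parallel gripper is mounted at the origin on the work surface. World frame = base frame: x ahead of the robot, y to its left, z up, the work surface at z = 0. Lengths are in mm, angles in rad, forces in N, time in s.
With the tool pointing down it reaches from about 275 to 725 mm from the base axis. Payload 15.9 kg.
Tool frame: the origin (TCP) lies between the finger pads; the fingertips stand 25 mm ahead of it and the grasp point (between the pads) lies 6 mm ahead of it; z points along the fingers, y is the direction in which the jaws open and shut (so a half turn about z gives the same grasp; the last joint's range is limited). The gripper opens to 85 mm and grips with 20 to 120 N. Pads are 22 mm wide; open, the fingers measure 114 mm over their backs; the gripper's body (76 mm by 85 mm) begins 54 mm behind the grasp point. The pads swing forward as they close: fully open they stand 13 mm farther back than shut.
Start: joints at [1.214, 0.213, -0.034, 1.323, 0, 1.571], TCP at [174.632, 468.497, 256.306] pointing down, gripper open.
Joint ranges: [-2.98, 2.98], [-0.74, 1.72], [-1.14, 1.35], [-2.1, 2.04], [-1.57, 1.44], [-3.14, 3.14]. Speed limits (rad/s): [1.89, 1.89, 2.39, 2.57, 3.14, 3.14].

INTERFACE

Orientations are given as a rotation vector (axis times angle).
In Python, from workcell import env, camera gives the robot as it stands.
- The arm moves only by the tool drive_tool, never from a script. Its arguments are lists of equal length, an entry for each row: "dp": the shift along the tool's x, y, z in mm, a list of three; "yaw": the turn about the tool's z in rad. In form: {"dp": [[tx, ty, tz], ...], "yaw": [yaw, ...]}. A call has 1 to 10 rows; each row shifts and turns the commanded pose from where the row before left it, along the tool's axes as they then stand; what a row does not reach is not made up. A row lasts 1/8 s, in which the tool goes at most 62.5 mm and 10.7 degrees, less where a joint would pass 70% of its speed; a pose out of reach is approached as far as the arm can. A call is refused whole if a number of a shift passes 62.5 or a number of a turn 0.188, either way. A call with a gripper value outside its range is refused whole. "hand" is the opening in per cent of the stroke, from 0 (shut) to 100 (fully open), set as the call begins (left out, the last holds). The fingers move at their own pace and stop on an object; "grip_force" is the grip in N (left out, the last holds). Time passes only in rows, so rows that do not move let the fingers close. It gives the time, the measured TCP pose, the force and the opening at its end, in the units of the state.
- env.get_state(): the state, without advancing time (a new reading comes with each control period).
- camera(name): name is "side" or "top" or "wrist"; returns a dict with "image" (384x512x3 uint8, red, green, blue), "mtx" (3x3 intrinsics, pixels), "R" (3x3) and "t" (3): a world point X has camera coordinates R X + t; the wrist camera has in their place "T_tool_cam" (4x4, takes a point from camera to tool coordinates, whose origin is the TCP and whose axes are the flange's). Camera axes: x right, y down, z forward; pixel columns grow to the right and rows downward; lengths in mm; the calibration is good to about 2 mm. A picture is of the moment at which its call begins: read the wrist's pose just before it. There is no depth.
- env.finish_job(): hands the job in, once; it reports no verdict.
The state is a dict: "time": time; "qpos": joint angles; "joint_velocities": joint speeds; "joint_torque": joint torques, N m; "tcp_pos": TCP position; "tool_rot": TCP orientation; "ft_force": force on the tool from outside, world axes, zero at the start; "torque": the same for the moment, N m; "gripper_width": finger opening in mm.
Only numpy, scipy, OpenCV 4.12 (cv2) and the standard library are available. Lean on these libraries where they do the work, as an engineer would, in place of code of your own. Each camera call takes 0.05 s, during which the arm holds its last target.

TASK

Take the key with the wide bar-shaped head out of the wooden key stand, leaving the other two keys, the mug and the jar where they are. Push it all the way into the keyway of the steel lock on top of the little oak locker, working it past the sticky pins (a little wiggling helps), then turn it clockwise a quarter turn to its stop. The lock springs back, so finish while still gripping the key and holding it turned, so that the bolt stays drawn: do not let go.

Things in the scene. Friction and masses are not known exactly. Their poses are not given: they have to be found in the camera images.
- key_bar: The key to use: 74 mm long, about 30 g, black head, steel blade; stands blade down in the stand. Origin at the blade's tip, z up to the head, x along the width of blade and head, y across. Blade z 0-36 mm, 10 wide, 4 thick, tapering to 3 wide over the last 9 mm. Neck z 36-50, 16 by 8; its underside is the shoulder that seats. Same either way round (half a turn about z).
- key_bar_grip (a point): Centre of that key's bar-shaped head: 44 mm wide (x), 10 mm thick (y), 24 mm tall (z); grip it across the 10 mm. 62 mm above the blade's tip, 26 mm above the shoulder; axes as the key's.
- key_square: Another key, not to be moved: the same blade and neck, but a smaller square head 24 mm wide, 10 mm thick, 24 mm tall. Origin and axes as the first key.
- key_round: Another key, not to be moved: the same blade and neck, but a round disc head 26 mm across, 10 mm thick. Origin and axes as the first key.
- stand: Fixed pale wooden block, 60 (x) by 190 (y) by 70 mm tall, origin at the centre of its underside. Three slots in its top, along its y at -60, 0, +60 mm, each 13.5 (x) by 7.5 mm (y), 44 deep. Which key is in which varies. Each key's shoulder rests on the top, blade 36 mm down the slot, its width about along the stand's x; lift a key straight up by over 36 mm to free it.
- locker: Fixed oak locker, a closed box 200 (x) by 264 (y) by 85 mm tall, origin at the centre of its underside; placed and turned differently each time. On its lid, above the origin, a steel lock case 90 (x) by 70 (y) by 42 mm: the lock face is 127 mm above the bench. Steel keeper cheeks 26 mm tall stand on the lid 61 to 97 mm from the lock axis towards the locker's +x.
- keyway (a point): Centre of the keyway's mouth on the lock face, on the lock's vertical axis; turns with the brass cylinder (26 mm across). x along the keyway, z up. Keyway 11.4 (x) by 5.4 mm (y), 40 deep, with a 1.5 mm 45-degree lead-in. The key goes straight down until its shoulder meets the face. Two sticky spring pins stand 3 mm in from its ends, 12 and 21 mm down, and give way at 5 to 12 N.
- plug (a joint): Angle of the brass lock cylinder in rad: 0 at rest (as at the start), growing clockwise seen from above to a stop at 1.48. A spring turns it back to 0 when let go: 0.03 N m to start it, about 0.08 N m to hold it at the stop. The key has about 0.15 rad of play in the keyway, so the hand turns up to about 1.65 rad.
- bolt (a joint): How far the spring bolt on the lock case is drawn back in m: 0 at rest, 0.014 when the cylinder is at its stop; it follows the cylinder.
- mug: White mug, 80 mm across, 95 mm tall, standing on the far side of the bench; not to be moved. Origin at the centre of its underside.
- jar: Amber glass jar with a lid, 70 mm across, 100 mm tall, standing on the far side of the bench; not to be moved. Origin at the centre of its underside.
Things that resemble listed ones, but are neither listed nor needed, are in the scene too. Leave any red or white look-alike of the key_bar alone.

How it is judged (in metres and radians):
On the way, in this order (a step that is already met when the one before it is completed fails the run):
1. the key with the bar head is fully home in the keyway, upright (z of key_bar in the frame of keyway below -0.0325 m and horizontal distance between key_bar and keyway below 0.004 m and angle between key_bar's own z axis and vertical below 0.12 rad), for 0.1 s.
2. the cylinder is turned clockwise to within about 13 degrees of its stop, the key still home (value of joint plug above 1.25 rad and z of key_bar in the frame of keyway below -0.031 m), for 0.3 s.
At the end, for the whole second after the job is handed in: The bar-headed key is in the keyway to within 5 mm of fully home and upright, the fingers still grip it, and the cylinder is held at more than 1.25 rad of its 1.48 rad turn so that the bolt is drawn at least 10.5 mm, through the last second (all of step 2 and value of joint bolt above 0.0105 m and horizontal distance between key_bar and keyway below 0.005 m and angle between key_bar's own z axis and vertical below 0.15 rad and contact force between the fingers and key_bar above 1 N); the arm keeps its last pose, push and grip.
It fails at once if one of the other keys is moved more than 15 mm (distance of any of key_square, key_round from where it was at the start of the episode above 0.015 m).
It fails at once if the mug or the jar is moved more than 30 mm (distance of any of mug, jar from where it was at the start of the episode above 0.03 m).
It also fails if it takes over 61 s, if anything falls off the work surface, if the arm or the gripper's body presses on something with over 40 N, if the wrist force passes 120 N, or if a joint passes its speed limit or range.

## Working session

There is one attempt and no reset: what is moved stays moved. The work goes in short steps, Python scripts to look and compute and a tool call to move; the robot and the scene stay as the last step left them, time stands still between calls to the robot, and variables do not carry over. Pictures are saved under pics/ and viewed, and the job is handed in when it is done.

Besides the shell and the picture viewer there is one more tool, called as name(argument=value, ...) on one line, values as JSON. drive_tool: Moves the arm, as the interface text tells. Its arguments: {"type":"object","properties":{"dp":{"type":"array"},"yaw":{"type":"array"},"hand":{"type":"number"},"grip_force":{"type":"number"}},"required":["dp","yaw"]}

```bash
mkdir -p pics; ls; python3 - <<'E'
from workcell import env,camera
import cv2,numpy as np
s=env.get_state(); print({k:np.round(v,3) for k,v in s.items()})
for n in ["side","top","wrist"]:
    c=camera(n); cv2.imwrite(f"pics/{n}0.png",cv2.cvtColor(c["image"],cv2.COLOR_RGB2BGR))
    print(n,{k:np.round(v,4).tolist() for k,v in c.items() if k!="image"})
E
```

```text
pics
{'time': np.float64(0.0), 'qpos': array([ 1.214,  0.213, -0.035,  1.324,  0.   ,  1.571]), 'joint_velocities': array([-0.001,  0.   , -0.   , -0.001, -0.   ,  0.001]), 'joint_torque': array([-3.0000e-03, -6.8617e+01,  4.8711e+01,  1.8000e-02, -0.0000e+00,
       -0.0000e+00]), 'tcp_pos': array([174.527, 468.222, 255.811]), 'tool_rot': array([-5.570e-01, -3.092e+00,  2.000e-03]), 'ft_force': array([ 0.075, -0.168, -0.932]), 'torque': array([-0.027, -0.002, -0.011]), 'gripper_width': np.float64(85.433)}
side {'mtx': [[362.8298, 0.0, 258.9245], [0.0, 362.8298, 187.9398], [0.0, 0.0, 1.0]], 'R': [[0.9934, -0.1126, -0.0212], [-0.0867, -0.6178, -0.7815], [0.0749, 0.7782, -0.6235]], 't': [-561.431, 119.6108, 833.8293]}
top {'mtx': [[378.7821, 0.0, 259.4968], [0.0, 378.7821, 190.059], [0.0, 0.0, 1.0]], 'R': [[-0.0005, -0.9994, 0.0352], [-0.9919, -0.004, -0.1272], [0.1273, -0.0349, -0.9912]], 't': [-59.6702, 541.1472, 917.0077]}
wrist {'mtx': [[336.8468, 0.0, 255.925], [0.0, 336.8468, 198.4522], [0.0, 0.0, 1.0]], 'T_tool_cam': [[-0.0012, -0.95, -0.3121, 79.9362], [1.0, -0.0011, -0.0003, 0.2476], [-0.0001, -0.3121, 0.95, -116.8329], [0.0, 0.0, 0.0, 1.0]]}
```

View pics/side0.png

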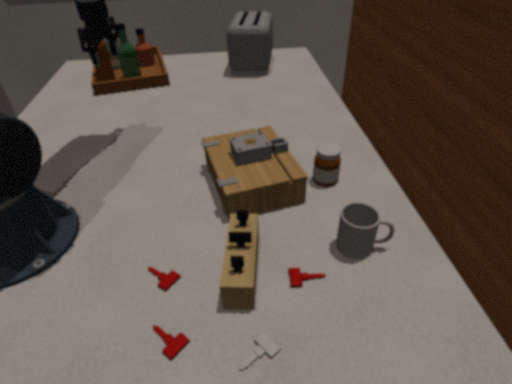

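View pics/top0.png

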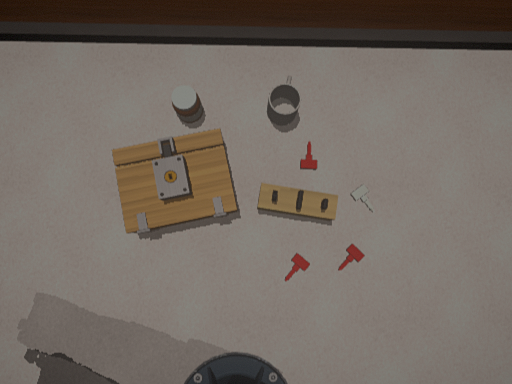

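View pics/wrist0.png

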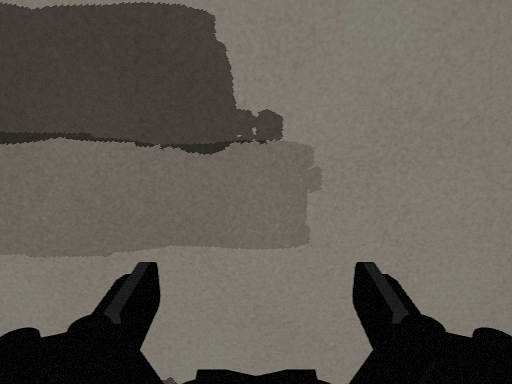

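```bash
cat > h.py <<'E'
import numpy as np,cv2
from workcell import env,camera
def crop(img,u0,v0,u1,v1,k,name):
    c=img[v0:v1,u0:u1]; c=cv2.resize(c,None,fx=k,fy=k,interpolation=cv2.INTER_CUBIC)
    cv2.imwrite(name,cv2.cvtColor(c,cv2.COLOR_RGB2BGR))
def ray_z(cam,u,v,z):
    """pixel -> world at height z, fixed cams (R,t)"""
    R,t,K=np.array(cam["R"]),np.array(cam["t"]),np.array(cam["mtx"])
    d=R.T@np.linalg.inv(K)@[u,v,1.]; o=-R.T@t
    return o+d*(z-o[2])/d[2]
def wristcam(cam,tcp,rot):
    Rt=cv2.Rodrigues(np.array(rot,float))[0]; T=np.array(cam["T_tool_cam"])
    Rw=Rt@T[:3,:3]; o=Rt@T[:3,3]+np.array(tcp)
    return dict(R=Rw.T,t=-Rw.T@o,mtx=cam["mtx"])
def proj(cam,X):
    p=np.array(cam["mtx"])@(np.array(cam["R"])@np.array(X,float)+np.array(cam["t"])); return p[:2]/p[2]
E
python3 - <<'E'
from h import *
c=cv2.cvtColor(cv2.imread("pics/top0.png"),cv2.COLOR_BGR2RGB)
crop(c,100,120,250,240,5,"pics/topL.png"); crop(c,245,170,350,230,7,"pics/topS.png")
c=cv2.cvtColor(cv2.imread("pics/side0.png"),cv2.COLOR_BGR2RGB)
crop(c,190,120,310,310,3,"pics/sideL.png")
E
```

```text
(no output)
```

View pics/topL.png

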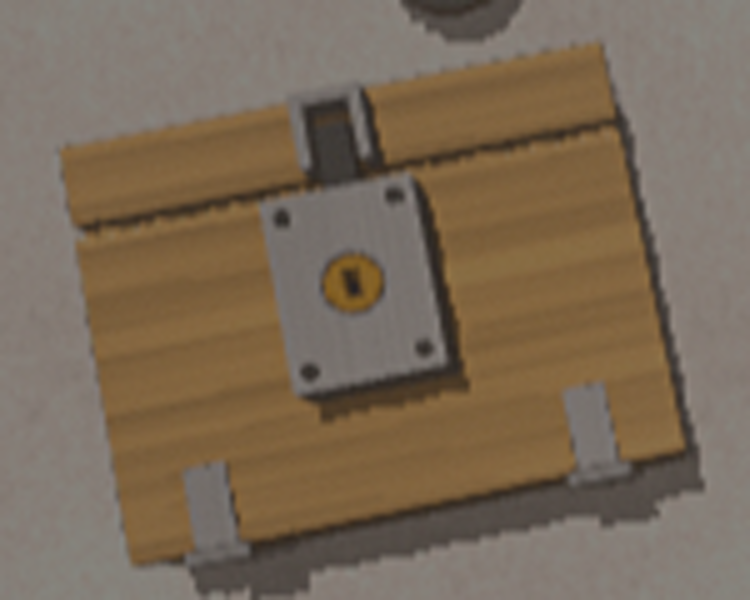

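View pics/topS.png

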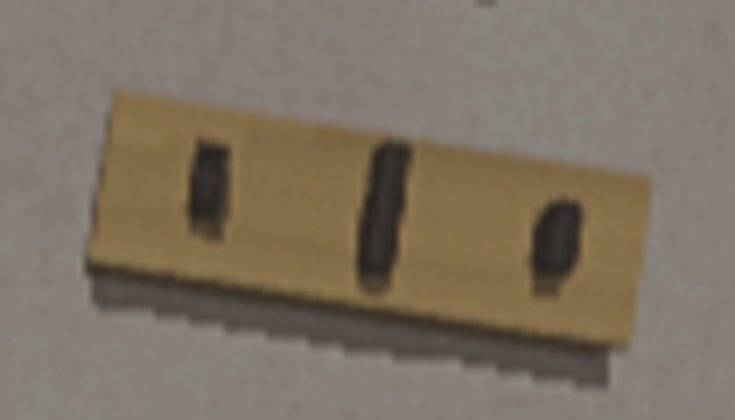

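View pics/sideL.png

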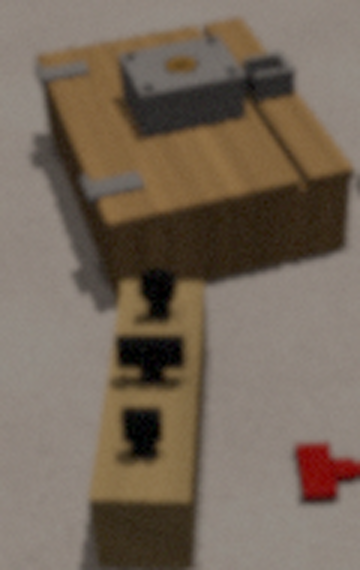

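```bash
python3 - <<'E'
from h import *
c=camera("top")
S=lambda x,y:((x+.5)/7-.5+245,(y+.5)/7-.5+170)
L=lambda x,y:((x+.5)/5-.5+100,(y+.5)/5-.5+120)
P=[ray_z(c,*S(*p),70) for p in [(117,92),(652,178),(630,345),(90,265)]]
print("stand",np.round(P,1),"ctr",np.mean(P,0))
P=np.array(P);print([np.linalg.norm(P[i]-P[i-1]) for i in range(4)])
d=P[1]-P[0]+P[2]-P[3];print("long dir",np.degrees(np.arctan2(d[1],d[0])))
print("bar",[np.round(ray_z(c,*S(*p),108),1) for p in [(392,142),(378,270),(386,208)]])
P=np.array([ray_z(c,*L(*p),127) for p in [(262,208),(410,177),(447,362),(300,395)]])
print("lock",np.round(P,1),P.mean(0),[np.linalg.norm(P[i]-P[i-1]) for i in range(4)])
d=P[0]-P[3]+P[1]-P[2];print("lock x dir",np.degrees(np.arctan2(d[1],d[0])))
print("kw",ray_z(c,*L(352,282),127))
P=np.array([ray_z(c,*L(*p),85) for p in [(63,148),(603,43),(688,452),(135,565)]])
print("locker",np.round(P,1),P.mean(0)); 
d=P[0]-P[3]+P[1]-P[2];print(np.degrees(np.arctan2(d[1],d[0])))
E
```

```text
stand [[ 554.9  -61.9   70. ]
 [ 525.5 -248.2   70. ]
 [ 467.4 -239.    70. ]
 [ 494.6  -52.5   70. ]] ctr [ 510.58915994 -150.40092649   70.        ]
[np.float64(60.93869955384572), np.float64(188.69176034912874), np.float64(58.79651382776522), np.float64(188.5091060858604)]
long dir -98.63228976133236
bar [array([ 532.8, -152. ,  108. ]), array([ 490.1, -146.7,  108. ]), array([ 510.7, -149.7,  108. ])]
lock [[594.6 188.8 127. ]
 [609.5 122.4 127. ]
 [524.5 103.6 127. ]
 [509.3 168.8 127. ]] [559.45441149 145.89465788 127.        ] [np.float64(87.61416490704401), np.float64(68.04595305195376), np.float64(87.04708648848298), np.float64(66.98420389995384)]
lock x dir 12.790018474184487
kw [560.78136022 147.2003909  127.        ]
locker [[631.7 294.3  85. ]
 [685.8  38.3  85. ]
 [487.2  -4.2  85. ]
 [434.1 251.7  85. ]] [559.69587194 145.04168895  85.        ]
12.12740716609297
```

drive_tool(dp=[[0,0,0],[0,0,0],[-30,-40,0],[-30,-40,0],[-30,-40,0],[-30,-40,0],[-30,-40,0],[-30,-40,0],[-30,-40,0],[-30,-40,0]], yaw=[-0.108,-0.108,0,0,0,0,0,0,0,0], hand=100, grip_force=60)

```text
time: 1.45
tcp_pos: [367.8, 116.4, 256.4]
tool_rot: [0.221, 3.134, 0.0]
ft_force: [1.9, 1.1, 0.9]
gripper_width: 85.1
```

```bash
cat >> h.py <<'E'
def toolto(target,heading=None):
    s=env.get_state(); R=cv2.Rodrigues(np.array(s["tool_rot"],float))[0]
    h=np.degrees(np.arctan2(R[1,0],R[0,0]))
    print("t",round(float(s["time"]),2),"tcp",np.round(s["tcp_pos"],1),"head",round(h,2),"tilt",round(np.degrees(np.arccos(-R[2,2])),2),"q",np.round(s["qpos"],2),"F",np.round(s["ft_force"],1),"M",np.round(s["torque"],2),"w",round(float(s["gripper_width"]),1))
    if target is not None: print("dp tool",np.round(R.T@(np.array(target)-s["tcp_pos"]),1))
    if heading is not None: print("yaw",round(-np.radians((heading-h+180)%360-180),4))
    return s
E
python3 -c "
from h import *
toolto([511,-150,250],172)"
```

```text
t 1.45 tcp [367.8 116.4 256.4] head 171.94 tilt 0.02 q [ 0.31 -0.02 -0.3   1.3   0.    0.45] F [1.9 1.1 0.9] M [ 0.05  0.   -0.06] w 85.1
dp tool [-179.1 -243.7    6.4]
yaw -0.0011
```

drive_tool(dp=[[-36,-49,1],[-36,-49,1],[-36,-49,1],[-36,-49,2],[-35,-48,2],[0,0,0],[0,0,0]], yaw=[0,0,0,0,0,0,0])

```text
time: 2.33
tcp_pos: [510.0, -148.5, 249.0]
tool_rot: [-0.222, -3.133, -0.001]
ft_force: [-0.6, 1.1, -0.3]
gripper_width: 85.7
```

```bash
python3 -c "
from h import *
s=toolto([511,-150,250],172)
c=camera('wrist');np.savez('w1.npz',tcp=s['tcp_pos'],rot=s['tool_rot'])
cv2.imwrite('pics/w1.png',cv2.cvtColor(c['image'],cv2.COLOR_RGB2BGR)); crop(c['image'],130,100,380,260,3,'pics/w1c.png')"
```

```text
t 2.33 tcp [ 510.  -148.5  249. ] head 171.91 tilt 0.05 q [-0.28  0.28  0.03  1.33  0.   -0.14] F [-0.6  1.1 -0.3] M [-0.04  0.08 -0.01] w 85.7
dp tool [-1.2 -1.3 -1. ]
yaw -0.0016
```

View pics/w1.png

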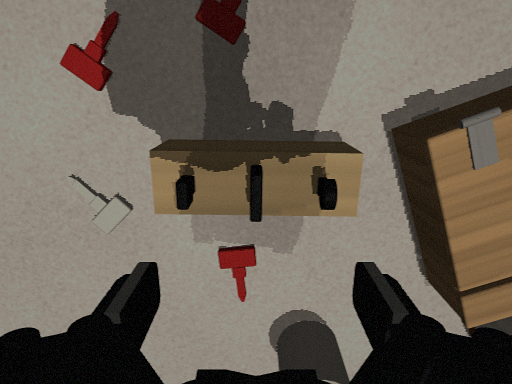

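View pics/w1c.png

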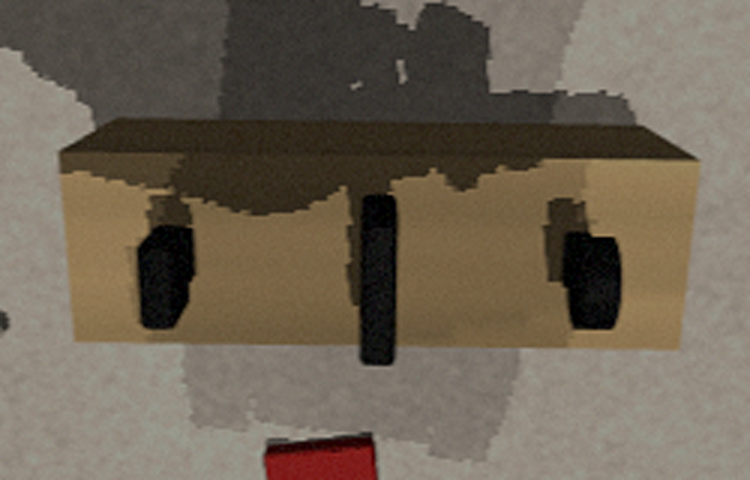

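```bash
cat > fit.py <<'E'
from h import *
from scipy.optimize import minimize
d=np.load('w1.npz'); c=camera('wrist'); im=cv2.cvtColor(cv2.imread('pics/w1.png'),cv2.COLOR_BGR2GRAY).astype(float)
wc=wristcam(c,d['tcp'],d['rot'])
m=(im<32)&(np.indices(im.shape)[0]<230)&(np.indices(im.shape)[1]>240)&(np.indices(im.shape)[1]<275)
ys,xs=np.where(m); print("mask",m.sum(),xs.min(),xs.max(),ys.min(),ys.max())
def mask(p,k=8):
    x,y,a=p; R=np.array([[np.cos(a),-np.sin(a)],[np.sin(a),np.cos(a)]])
    out=np.zeros((60*k*2,60*k),np.uint8)
    for (hx,hy,z0,z1) in [(22,5,84,108),(8,4,70,84)]:
        pts=[proj(wc,[*(R@[sx*hx,sy*hy]+[x,y]),z]) for sx in(-1,1) for sy in(-1,1) for z in(z0,z1)]
        pts=(np.array(pts)-[230,130]+.5)*k
        cv2.fillConvexPoly(out,cv2.convexHull(pts.astype(np.float32)).astype(np.int32),255)
    return cv2.resize(out,(60,120),interpolation=cv2.INTER_AREA)/255.
M=m[130:250,230:290].astype(float)
f=lambda p:((mask(p)-M)**2).sum()
r=minimize(lambda q:f([510+q[0],-149+q[1],np.radians(-8+q[2])]),[0,0,0],method='Nelder-Mead',options=dict(initial_simplex=[[0,0,0],[3,0,0],[0,3,0],[0,0,4]]))
print(r.x+[510,-149,-8],r.fun)
E
python3 fit.py
```

```text
mask 706 241 265 18 221
[ 512.96124467 -149.1227917    -8.13419406] 52.61656286043829
```

drive_tool(dp=[[-2,-0.5,0],[0,0,0],[0,0,25],[0,0,25],[0,0,25],[0,0,15],[0,0,0],[0,0,0]], yaw=[0,0,0,0,0,0,0,0], hand=35)

```text
time: 3.42
tcp_pos: [512.7, -149.6, 160.2]
tool_rot: [0.221, 3.133, -0.0]
ft_force: [0.3, 0.5, 0.6]
gripper_width: 29.5
```

```bash
python3 -c "
from h import *
s=toolto([512,-149.2,102],171.9)
c=camera('wrist')
cv2.imwrite('pics/w2.png',cv2.cvtColor(c['image'],cv2.COLOR_RGB2BGR))
c=camera('side');crop(c['image'],190,150,300,310,4,'pics/s2.png')"
```

```text
t 3.42 tcp [ 512.7 -149.6  160.2] head 171.94 tilt 0.06 q [-0.28  0.32 -0.14  1.11 -0.   -0.14] F [0.3 0.5 0.6] M [ 0.02 -0.04  0.01] w 29.5
dp tool [ 0.8  0.3 58.2]
yaw 0.0006
```

View pics/w2.png

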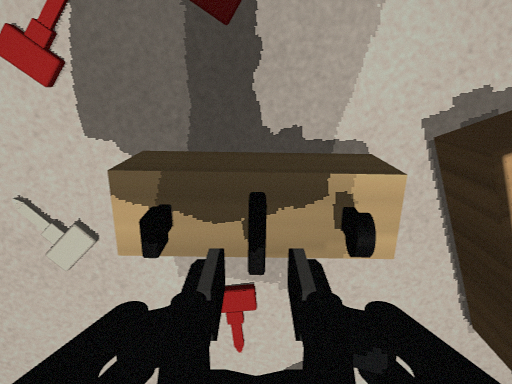

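View pics/s2.png

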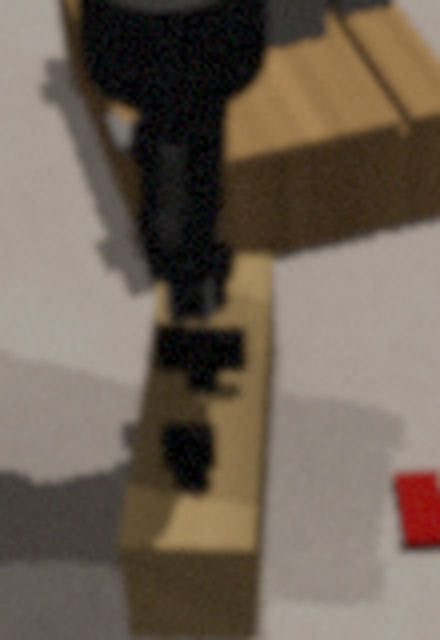

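drive_tool(dp=[[0.5,0,20],[0,0,20],[0,0,12],[0,0,5.5],[0,0,0],[0,0,0]], yaw=[0,0,0,0,0,0])

```text
time: 4.28
tcp_pos: [512.1, -149.5, 102.4]
tool_rot: [0.221, 3.133, -0.0]
ft_force: [-0.3, 0.1, -0.6]
gripper_width: 29.9
```

drive_tool(dp=[[0,0,0],[0,0,0],[0,0,0],[0,0,0],[0,0,0],[0,0,0]], yaw=[0,0,0,0,0,0], hand=0, grip_force=60)

```text
time: 5.03
tcp_pos: [512.0, -149.5, 102.2]
tool_rot: [0.221, 3.133, -0.0]
ft_force: [-0.5, 0.3, 5.8]
gripper_width: 9.1
```

```bash
python3 -c "
from h import *
s=toolto([512,-149.2,102],171.9)"
```

```text
t 5.03 tcp [ 512.  -149.5  102.2] head 171.93 tilt 0.05 q [-0.28  0.36 -0.24  0.97 -0.   -0.14] F [-0.5  0.3  5.8] M [-0.04  0.15 -0.01] w 9.1
dp tool [0.1 0.3 0.2]
yaw 0.0005
```

drive_tool(dp=[[0,0,-5],[0,0,-10],[0,0,-15],[0,0,-20],[0,0,-25],[0,0,-30],[0,0,-35],[0,0,-12],[0,0,0]], yaw=[0,0,0,0,0,0,0,0,0], grip_force=100)

```text
time: 6.15
tcp_pos: [512.1, -149.5, 254.4]
tool_rot: [0.221, 3.132, -0.001]
ft_force: [-0.0, -0.1, -0.9]
gripper_width: 8.5
```

```bash
python3 -c "
from h import *
s=toolto([560.3,146.5,254],192.4)
c=camera('wrist');np.savez('w3.npz',tcp=s['tcp_pos'],rot=s['tool_rot'])
cv2.imwrite('pics/w3.png',cv2.cvtColor(c['image'],cv2.COLOR_RGB2BGR))
c=camera('side');crop(c['image'],170,60,300,310,3,'pics/s3.png')"
```

```text
t 6.15 tcp [ 512.1 -149.5  254.4] head 171.93 tilt 0.08 q [-0.28  0.28  0.05  1.34 -0.   -0.14] F [-0.  -0.1 -0.9] M [-0.01 -0.03 -0.03] w 8.5
dp tool [ -6.2 299.9   0.4]
yaw -0.3572
```

View pics/w3.png

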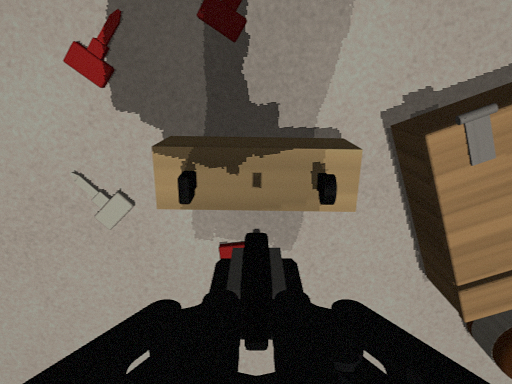

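View pics/s3.png

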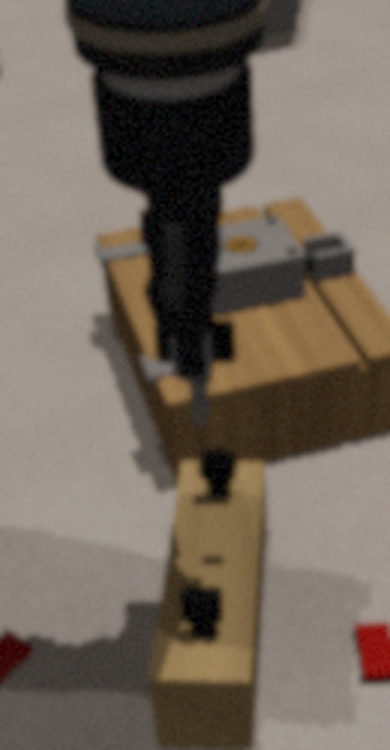

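```bash
cat >> h.py <<'E'
def tproj(c,X):
    T=np.array(c["T_tool_cam"]); p=T[:3,:3].T@(np.array(X,float)-T[:3,3]); p=np.array(c["mtx"])@p; return p[:2]/p[2]
E
python3 -c "
from h import *
c=camera('wrist');im=c['image']
crop(im,215,160,300,360,3,'pics/w3c.png')
for X in [(22,0,18),(22,0,-6),(-22,0,-6),(0,0,68),(5,0,59),(1.5,0,68),(5,0,32),(8,0,32),(8,0,18)]: print(X,np.round(tproj(c,X),1), np.round((tproj(c,X)-[215,160]+.5)*3-.5))
"
```

```text
(22, 0, 18) [255.6 228.2] [123. 206.]
(22, 0, -6) [255.5 254.2] [123. 283.]
(-22, 0, -6) [255.7 351.3] [123. 575.]
(0, 0, 68) [255.7 229. ] [123. 208.]
(5, 0, 59) [255.7 227.2] [123. 203.]
(1.5, 0, 68) [255.7 226.7] [123. 201.]
(5, 0, 32) [255.6 248.9] [123. 268.]
(8, 0, 32) [255.6 243.4] [123. 251.]
(8, 0, 18) [255.6 257.1] [123. 292.]
```

View pics/w3c.png

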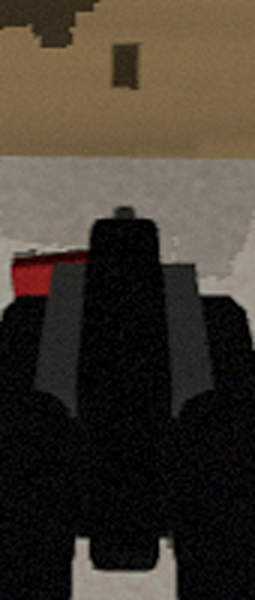

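drive_tool(dp=[[-1,30,0],[-1,50,0],[-1,50,0],[-1,50,0],[-1,50,0],[-1,45,0],[0,25,0],[0,0,0],[0,0,0],[0,0,0]], yaw=[0,0,0,0,0,0,0,-0.178,-0.178,0])

```text
time: 7.55
tcp_pos: [559.4, 146.7, 252.8]
tool_rot: [0.336, -3.122, 0.0]
ft_force: [1.1, -0.2, 0.1]
gripper_width: 8.7
```

```bash
python3 -c "
from h import *
s=toolto([560.3,146.5,254],192.4)
c=camera('wrist');np.savez('w4.npz',tcp=s['tcp_pos'],rot=s['tool_rot'])
cv2.imwrite('pics/w4.png',cv2.cvtColor(c['image'],cv2.COLOR_RGB2BGR));crop(c['image'],170,120,340,260,4,'pics/w4c.png')
"
```

```text
t 7.55 tcp [559.4 146.7 252.8] head -167.72 tilt 0.09 q [0.26 0.38 0.18 1.38 0.   0.04] F [ 1.1 -0.2  0.1] M [0.03 0.01 0.01] w 8.7
dp tool [-0.8 -0.4 -1.2]
yaw -0.002
```

View pics/w4.png

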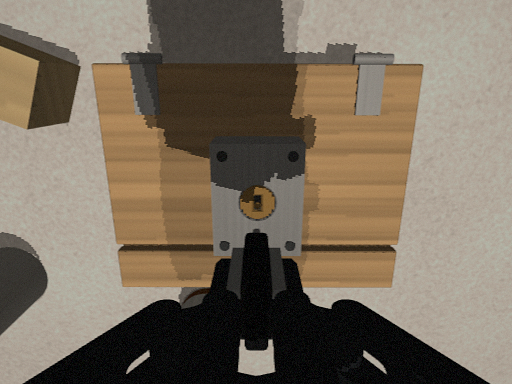

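View pics/w4c.png

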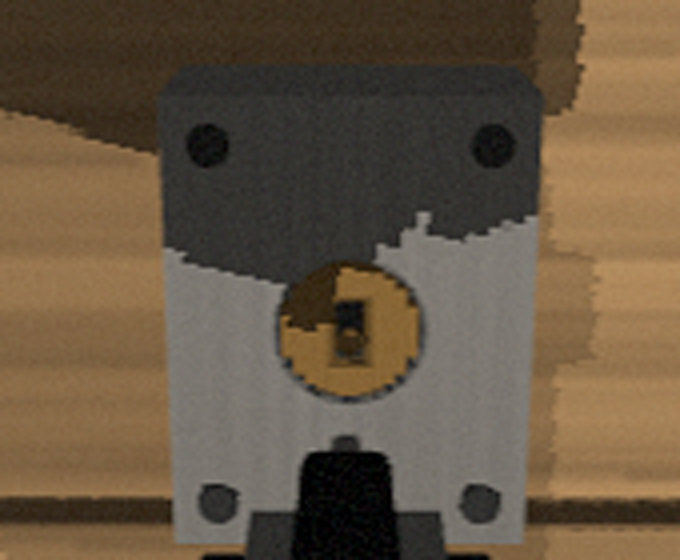

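```bash
python3 -c "
from h import *
c=camera('wrist');T=np.array(c['T_tool_cam']);K=np.array(c['mtx'])
def tz(u,v,z):
    d=T[:3,:3]@np.linalg.inv(K)@[u,v,1.]; return T[:3,3]+d*(z-T[2,3])/d[2]
P=lambda x,y:((x+.5)/4-.5+170,(y+.5)/4-.5+120)
print('keyway tool',tz(*P(349,331),125.8), 'ends',tz(*P(349,300),125.8),tz(*P(349,365),125.8))
print('tip',tz(*P(346,439),68))
print('screws',[np.round(tz(*P(*p),125.8),1) for p in [(208,146),(493,146),(218,503),(480,503)]])
d=np.load('w3.npz')
"
```

```text
keyway tool [ -3.03727161   0.75883773 125.8       ] ends [  3.14837283   0.76055184 125.8       ] [ -9.93037541   0.75692756 125.8       ]
tip [-0.28763786  0.15872783 68.        ]
screws [array([ 32.6, -24.9, 125.8]), array([ 32.5,  27. , 125.8]), array([-39.1, -25.3, 125.8]), array([-39.2,  26.8, 125.8])]
```

```bash
python3 -c "
from h import *
c=camera('wrist');T=np.array(c['T_tool_cam']);K=np.array(c['mtx'])
def tz(u,v,z):
    d=T[:3,:3]@np.linalg.inv(K)@[u,v,1.]; return T[:3,3]+d*(z-T[2,3])/d[2]
P=lambda x,y:((x+.5)/3-.5+215,(y+.5)/3-.5+160)
print([np.round(tz(*P(*p),184.4),1) for p in [(113,45),(139,45),(113,87),(139,87)]])
# stand corners in w3 full
print([np.round(tz(*p,184.4),1) for p in [(154,149.5),(361,149.5),(157,207),(357,211)]])
"
```

```text
[array([  3.9,  -3.3, 184.4]), array([  3.9,   4.7, 184.4]), array([ -9.5,  -3.3, 184.4]), array([ -9.5,   4.8, 184.4])]
[array([ 27.3, -91.5, 184.4]), array([ 27. ,  94.5, 184.4]), array([-27.6, -93.9, 184.4]), array([-31.8,  96.3, 184.4])]
```

drive_tool(dp=[[-1.8,0.4,0],[0,0,15],[0,0,20],[0,0,12],[0,0,5],[0,0,0],[0,0,0]], yaw=[0,0,0,0,0,0,0])

```text
time: 8.57
tcp_pos: [561.8, 147.6, 202.4]
tool_rot: [-0.337, 3.123, 0.0]
ft_force: [0.3, -0.5, 0.2]
gripper_width: 8.7
```

```bash
python3 -c "
from h import *
s=toolto([560.3,146.5,159.4],192.4)
c=camera('wrist');np.savez('w5.npz',tcp=s['tcp_pos'],rot=s['tool_rot'])
crop(c['image'],200,130,320,270,5,'pics/w5c.png')
print([np.round((tproj(c,X)-[200,130]+.5)*5-.5) for X in [(0,0,68),(0,.7,75),(5.7,.7,75)]])
c=camera('side'); crop(c['image'],200,60,310,200,5,'pics/s5.png')
"
```

```text
t 8.57 tcp [561.8 147.6 202.4] head -167.67 tilt 0.05 q [0.26 0.39 0.08 1.25 0.   0.04] F [ 0.3 -0.5  0.2] M [ 0.03 -0.02  0.02] w 8.7
dp tool [ 1.7 -0.8 43. ]
yaw -0.0013
[array([281., 497.]), array([287., 474.]), array([287., 431.])]
```

View pics/w5c.png

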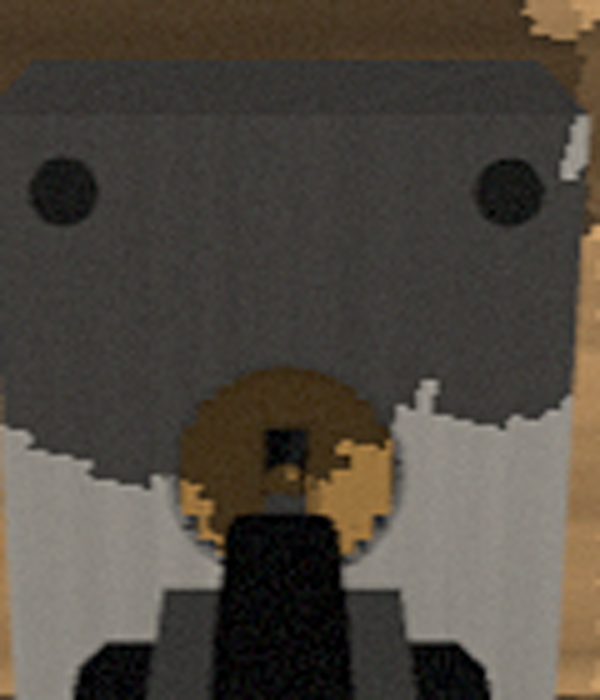

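View pics/s5.png

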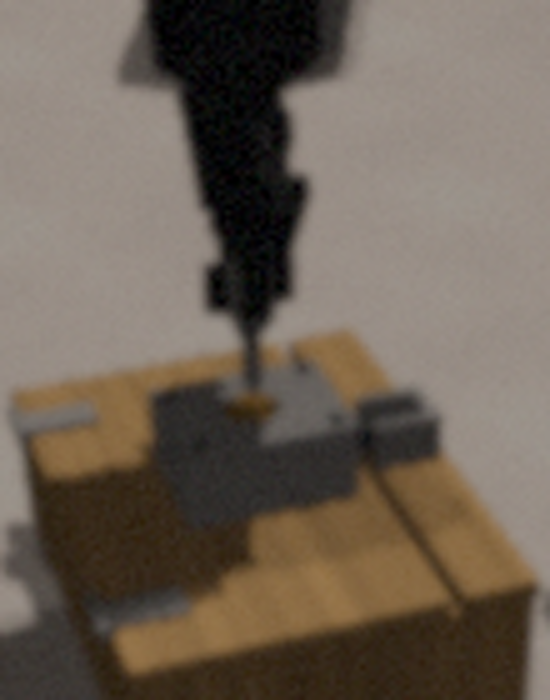

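drive_tool(dp=[[0.6,0,3],[0,0,4],[0,0,4],[0,0,4],[0,0,0]], yaw=[0,0,0,0,0])

```text
time: 9.3
tcp_pos: [560.7, 147.4, 186.4]
tool_rot: [0.337, -3.123, 0.0]
ft_force: [1.0, 0.0, -0.2]
gripper_width: 8.5
```

```bash
python3 -c "
from h import *
s=toolto(None,192.4)"
```

```text
t 9.3 tcp [560.7 147.4 186.4] head -167.67 tilt 0.04 q [0.26 0.4  0.04 1.22 0.   0.04] F [ 1.   0.  -0.2] M [-0.02 -0.03  0.03] w 8.5
yaw -0.0012
```

drive_tool(dp=[[0,0,3],[0,0,3],[0,0,0]], yaw=[0,0,0])

```text
time: 9.68
tcp_pos: [560.8, 147.4, 180.5]
tool_rot: [0.337, -3.123, 0.0]
ft_force: [-0.4, -0.2, 0.2]
gripper_width: 8.3
```

```bash
python3 -c "
from h import *
s=toolto(None,192.4)"
```

```text
t 9.68 tcp [560.8 147.4 180.5] head -167.67 tilt 0.02 q [ 0.26  0.4   0.03  1.2  -0.    0.04] F [-0.4 -0.2  0.2] M [-0.04 -0.01 -0.  ] w 8.3
yaw -0.0013
```

drive_tool(dp=[[0,0,2],[0,0,2],[0,0,2],[0,0,0]], yaw=[0.04,-0.08,0.04,0])

```text
time: 10.18
tcp_pos: [560.4, 147.2, 174.8]
tool_rot: [0.337, -3.123, 0.0]
ft_force: [-4.5, -1.6, 1.9]
gripper_width: 8.3
```

```bash
python3 -c "
from h import *
s=toolto(None,192.4)
c=camera('side'); crop(c['image'],200,60,310,200,5,'pics/s6.png')"
```

```text
t 10.18 tcp [560.4 147.2 174.8] head -167.69 tilt 0.05 q [ 0.26  0.4   0.02  1.19 -0.    0.04] F [-4.5 -1.6  1.9] M [-0.47  1.07 -0.03] w 8.3
yaw -0.0015
```

View pics/s6.png

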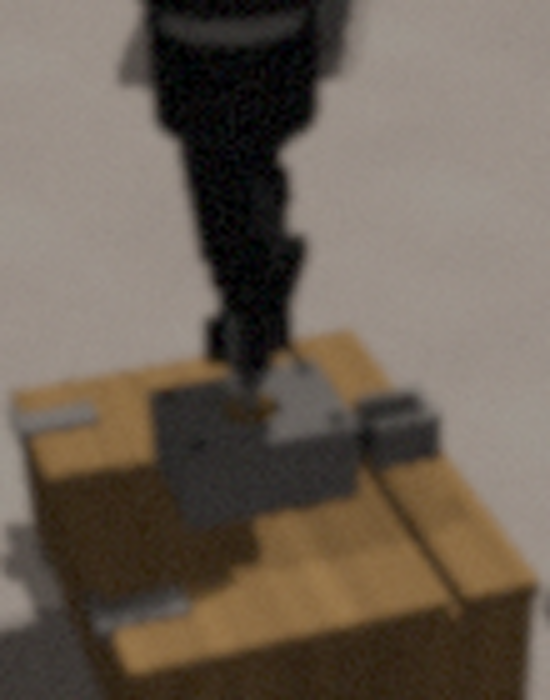

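drive_tool(dp=[[0.5,0,1],[0,0,2],[0,0,2],[0,0,0]], yaw=[0.04,-0.08,0.04,0])

```text
time: 10.72
tcp_pos: [560.6, 147.4, 170.1]
tool_rot: [-0.337, 3.123, 0.0]
ft_force: [-1.6, -0.3, 4.7]
gripper_width: 8.4
```

```bash
python3 -c "
from h import *
s=toolto(None,192.4)"
```

```text
t 10.72 tcp [560.6 147.4 170.1] head -167.66 tilt 0.05 q [0.26 0.4  0.01 1.18 0.   0.04] F [-1.6 -0.3  4.7] M [-0.15  0.29  0.06] w 8.4
yaw -0.0011
```

drive_tool(dp=[[0.2,0,2],[0,0,2],[0,0,2],[0,0,0]], yaw=[0.04,-0.08,0.04,0])

```text
time: 11.22
tcp_pos: [560.9, 147.2, 164.2]
tool_rot: [-0.337, 3.122, -0.0]
ft_force: [2.9, -1.7, 5.0]
gripper_width: 8.3
```

```bash
python3 -c "
from h import *
s=toolto(None,192.4)"
```

```text
t 11.22 tcp [560.9 147.2 164.2] head -167.66 tilt 0.1 q [ 0.26  0.41 -0.    1.16 -0.    0.04] F [ 2.9 -1.7  5. ] M [-0.3  -0.82 -0.03] w 8.3
yaw -0.0011
```

drive_tool(dp=[[-0.2,0,2],[0,0,1.5],[0,0,1],[0,0,0]], yaw=[0.04,-0.08,0.04,0])

```text
time: 11.72
tcp_pos: [560.8, 147.5, 159.4]
tool_rot: [-0.339, 3.122, 0.0]
ft_force: [2.9, 1.5, -0.7]
gripper_width: 8.7
```

```bash
python3 -c "
from h import *
s=toolto(None,192.4)"
```

```text
t 11.72 tcp [560.8 147.5 159.4] head -167.62 tilt 0.05 q [ 0.26  0.41 -0.01  1.15  0.    0.04] F [ 2.9  1.5 -0.7] M [ 0.29 -0.83 -0.03] w 8.7
yaw -0.0004
```

drive_tool(dp=[[0,0,0.5],[0,0,0.5],[0,0,0]], yaw=[0.04,-0.04,0])

```text
time: 12.1
tcp_pos: [560.9, 147.5, 159.1]
tool_rot: [-0.341, 3.122, 0.001]
ft_force: [0.3, 0.6, 8.9]
gripper_width: 8.1
```

```bash
python3 -c "
from h import *
s=toolto(None,192.4)
c=camera('wrist');crop(c['image'],200,180,320,320,5,'pics/w7c.png')
c=camera('side'); crop(c['image'],200,60,310,200,5,'pics/s7.png')"
```

```text
t 12.1 tcp [560.9 147.5 159.1] head -167.55 tilt 0.09 q [ 0.26  0.41 -0.01  1.15  0.    0.04] F [0.3 0.6 8.9] M [ 0.09 -0.18  0.05] w 8.1
yaw 0.0009
```

View pics/s7.png

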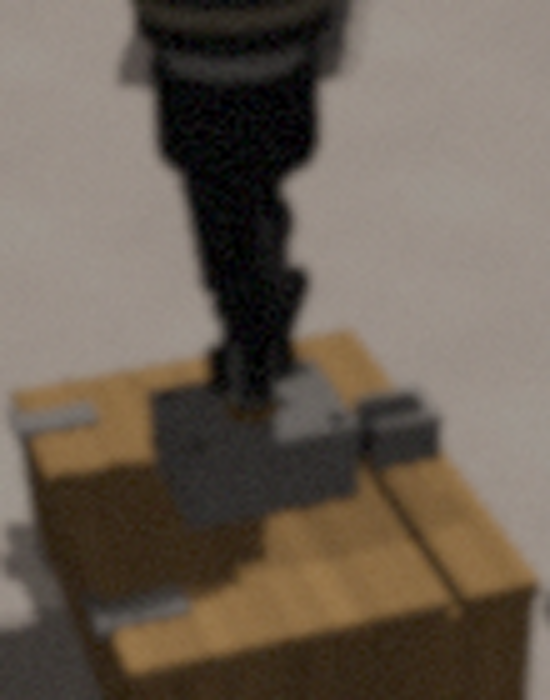

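View pics/w7c.png

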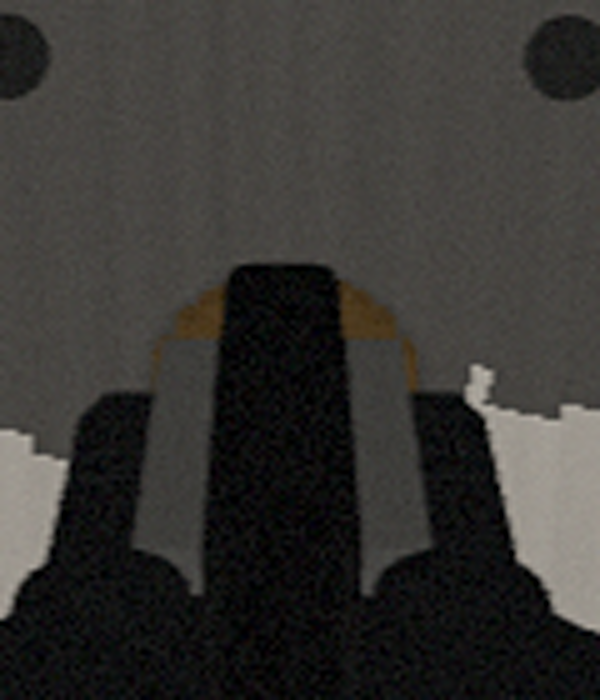

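drive_tool(dp=[[0,0,0.3],[0,0,0],[0,0,0],[0,0,0],[0,0,0],[0,0,0]], yaw=[0,0.1,0.12,0.12,0.12,0])

```text
time: 12.95
tcp_pos: [560.9, 147.9, 159.0]
tool_rot: [0.384, 3.117, 0.002]
ft_force: [-0.9, 2.5, 12.9]
gripper_width: 8.5
```

```bash
python3 -c "
from h import *
s=toolto(None,192.4)"
```

```text
t 12.95 tcp [560.9 147.9 159. ] head 165.97 tilt 0.11 q [ 0.26  0.41 -0.01  1.15  0.    0.5 ] F [-0.9  2.5 12.9] M [ 0.46  0.2  -0.01] w 8.5
yaw -0.4613
```

drive_tool(dp=[[0,0,0],[0,0,0],[0,0,0],[0,0,0],[0,0,0]], yaw=[0.12,0.12,0.12,0.12,0])

```text
time: 13.58
tcp_pos: [560.9, 148.3, 159.1]
tool_rot: [1.113, 2.937, 0.004]
ft_force: [-0.9, 4.9, 12.2]
gripper_width: 8.5
```

```bash
python3 -c "
from h import *
s=toolto(None,192.4)
c=camera('top'); crop(c['image'],120,120,220,210,7,'pics/t8.png')"
```

```text
t 13.57 tcp [560.9 148.3 159.1] head 138.48 tilt 0.15 q [ 0.26  0.41 -0.01  1.15  0.    0.98] F [-0.9  4.9 12.2] M [1.14 0.16 0.07] w 8.5
yaw -0.941
```

View pics/t8.png

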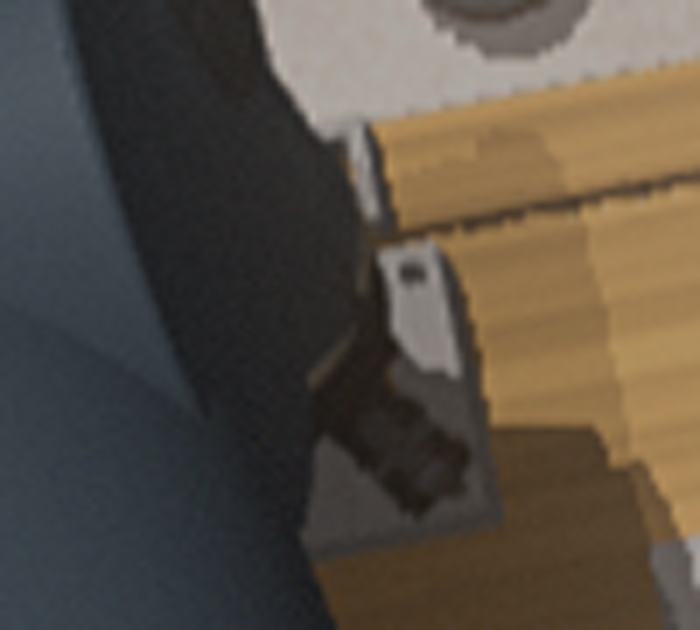

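drive_tool(dp=[[0.3,0.4,0],[0,0,0],[0,0,0],[0,0,0],[0,0,0]], yaw=[0.12,0.12,0.12,0.1,0])

```text
time: 14.25
tcp_pos: [561.2, 148.7, 159.1]
tool_rot: [1.753, 2.606, 0.004]
ft_force: [0.6, 5.5, 10.8]
gripper_width: 8.4
```

```bash
python3 -c "
from h import *
s=toolto(None,192.4)"
```

```text
t 14.25 tcp [561.2 148.7 159.1] head 112.14 tilt 0.16 q [ 0.26  0.41 -0.01  1.15  0.    1.44] F [ 0.6  5.5 10.8] M [ 1.11 -0.1   0.04] w 8.4
yaw -1.4008
```

drive_tool(dp=[[0.4,0.1,0],[0,0,0],[0,0,0]], yaw=[0.1,0.1,0])

```text
time: 14.62
tcp_pos: [561.5, 148.9, 159.1]
tool_rot: [2.005, 2.417, 0.005]
ft_force: [4.8, 3.7, 8.4]
gripper_width: 8.2
```

```bash
python3 -c "
from h import *
s=toolto(None,192.4)
c=camera('wrist');cv2.imwrite('pics/w9.png',cv2.cvtColor(c['image'],cv2.COLOR_RGB2BGR))
s=toolto(None)
c=camera('side'); crop(c['image'],200,60,310,200,5,'pics/s9.png')"
```

```text
t 14.62 tcp [561.5 148.9 159.1] head 100.67 tilt 0.19 q [ 0.26  0.41 -0.01  1.15  0.    1.64] F [4.8 3.7 8.4] M [ 0.78 -1.06  0.04] w 8.2
yaw -1.601
t 14.68 tcp [561.6 148.9 159.1] head 100.74 tilt 0.19 q [ 0.26  0.41 -0.01  1.15  0.    1.64] F [4.8 4.  7.3] M [ 0.87 -1.05  0.1 ] w 8.6
```

View pics/s9.png

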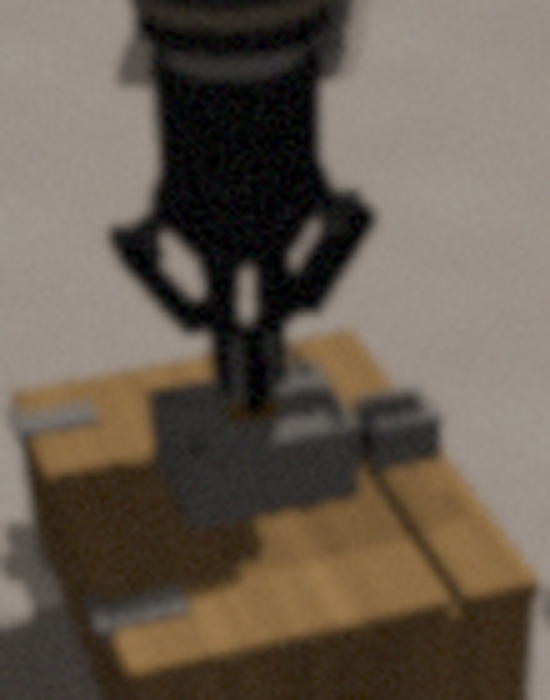

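View pics/w9.png

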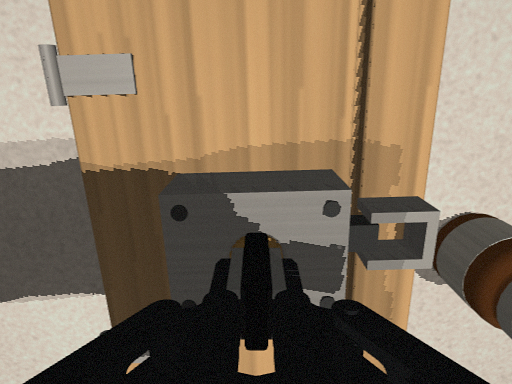

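drive_tool(dp=[[0.2,0.3,0],[0,0,0.2],[0,0,0],[0,0,0],[0,0,0],[0,0,0],[0,0,0]], yaw=[0.04,0,0,0,0,0,0])

```text
time: 15.6
tcp_pos: [561.7, 149.0, 159.0]
tool_rot: [2.051, 2.378, 0.004]
ft_force: [2.8, 1.6, 9.9]
gripper_width: 8.6
```

```bash
python3 -c "
from h import *
s=toolto(None,192.4)
c=camera('wrist');crop(c['image'],150,160,450,310,2.6,'pics/w10.png')
"
```

```text
t 15.6 tcp [561.7 149.  159. ] head 98.47 tilt 0.18 q [ 0.26  0.41 -0.01  1.15  0.    1.68] F [2.8 1.6 9.9] M [ 0.47 -0.53  0.01] w 8.6
yaw -1.6395
```

View pics/w10.png

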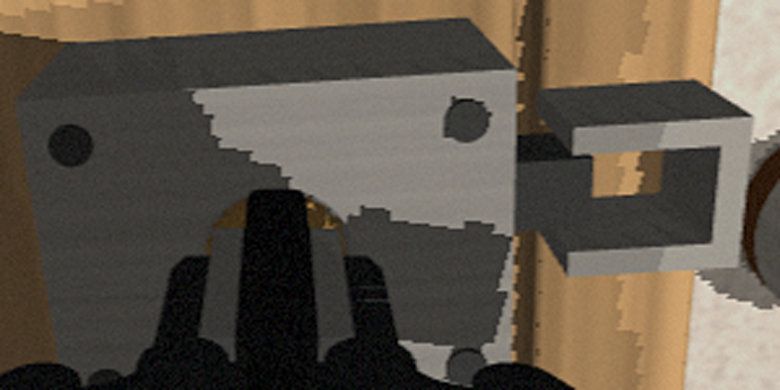

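```bash
python3 -c "
from h import *
s=toolto(None)
print(env.finish_job())
s=toolto(None)"
```

```text
t 15.65 tcp [561.7 149.  159. ] head 98.46 tilt 0.17 q [ 0.26  0.41 -0.01  1.15  0.    1.68] F [ 1.9  2.  10.4] M [ 0.47 -0.55  0.12] w 8.5
the job is handed in; nothing more can be done
None
the job is handed in; nothing more can be done
```

I took the bar-headed key from the stand's middle slot, pushed it home in the keyway with small wiggles, and turned it about 1.64 rad clockwise. I handed the job in at 15.7 s still gripping it at 100 N. The hand-in gives no verdict, so these are my own last checks:

- **Seating:** the tool stood at z = 159.0 mm, which matches the shoulder on the lock face. About 10 N pressed down, the tool's tilt was 0.17°, and the key had not slid in the fingers.
- **Turn:** after the 0.15 rad of play, the cylinder should be at or near its 1.48 rad stop. I could not read the cylinder angle directly. The measured turning moment was only 0.01 to 0.12 N m, about the size of its noise, so it does not confirm the stop.
- **Bolt:** the last wrist picture shows its end just inside the keeper. I estimate it is drawn about 15 mm (±2) against 14 mm expected.
- **Grip:** the fingers read 8.5 mm on the 10 mm head, as they have since the key was lifted.
- **Other objects:** in the picture taken after the lift, the other two keys still stood in their slots. The mug and jar were not touched. I took no picture of the stand at the end.

The top and wrist cameras disagreed by up to 2 mm on the keyway's position. I settled that by viewing the blade tip just above the keyway, then by the side forces, which stayed under about 7 N.

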